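Weigh out the full cartridge and clip it into the mixer

TASK

The two sealed steel cartridges in the white tray look alike, but one was short-filled: set one gently on the empty pan of the balance, let go of it and let the beam come to rest, and see whether it outweighs the brass counterweight (the full one does) or not (the short one). Then press the full cartridge down through the spring clip of the mixer's socket, firmly but without forcing it, until it is felt to bear on the rubber cushion at the bottom, and let go; the short one must end up standing in the tray. Leave the counterweight on its pan and everything else where it is.

Things in the scene. Friction and masses are not known exactly. Their poses are not given: they have to be found in the camera images.
- cart_a_mid (a point): Centre of cartridge A, a steel cylinder 36 mm in diameter, 92 mm tall, with a narrower dark screw cap (25 mm diameter, 13 mm tall) on top: 105 mm in all. This point is on its axis, 52.5 mm above its foot; z points up. The foot edge is bevelled 3 mm. Weighs 0.18 to 0.22 kg if short-filled, 0.30 to 0.38 kg if full; it cannot be seen which.
- cart_b_mid (a point): Centre of cartridge B, identical in shape to A. Exactly one of A and B is full.
- tray: Low white plastic tray fixed to the bench, 210 mm along its x, 130 mm along its y, floor 4 mm thick, rim 14 mm high; origin at the centre of its underside. The cartridges start upright in it, one near x = -48 mm and one near x = +48 mm of the tray (either way round), so a grasp that closes along the tray's y is clear of the other.
- free_pan: The empty pan of the balance: a flat steel disc 110 mm in diameter, 3 mm thick. Origin at the centre of its top face. The pan stays level and moves up and down with the beam by 20 mm in all; it starts at the top of its travel, and gives way when more than about the counterweight's 2.7 N is put on it.
- beam (a joint): Tilt of the balance beam, rad: 0 with the counterweight's pan right down (as at the start), 0.09 level, 0.18 with the free pan right down. Damped; comes to rest within about a second of letting go, against one stop or the other.
- balance: Two-pan trip balance fixed to the bench, grey base 130 by 300 mm, its beam along its y; origin at the centre of its underside. Free pan at y = +110 mm, counterweight's pan at y = -110 mm. In the middle a small scale plate and pointer reach up to 117 mm. Its knife edges do not stand more than 20 N.
- counterweight: Brass weight of 0.27 kg, 44 mm in diameter, 36 mm tall with its knob, standing on the other pan. Origin at the centre of its underside. To be left there.
- weight_pan: The pan with the counterweight, like the free pan; origin at the centre of its top face.
- mixer: Vortex mixer fixed to the bench: white housing 135 by 118 mm, 62 mm high, with the upright grey clip socket on top; origin at the centre of its underside.
- socket: The mixer's socket, an upright bore 39 mm in diameter. Origin at the centre of its floor; the rim is 52 mm above it. On the floor lies a rubber cushion of unknown height, its top 12 to 28 mm above this origin. It yields about 1 mm for 6 N, and must not be pressed with more than 20 N; a cartridge is home when it bears on the cushion with 0.5 N or more.
- socket_rim (a point): Centre of the socket's open mouth, level with its bevelled rim (53 mm outside diameter). A cartridge that is home has its foot 24 to 40 mm below this, so grip it at least 65 mm above its foot to keep the fingers clear of the rim.
- socket_clip (a point): Point on the socket's axis 13 mm below the rim, level with its two opposed spring leaves. Pushing a cartridge's foot past them takes a push of up to 16 N; below them it slides under a steady push of some 2 to 14 N on top of its own weight, so if let go too early it stays hanging short of home.
- reagent_bottle: Bystander: amber bottle, 70 mm in diameter, 150 mm tall; origin at the centre of its underside.
- glass_jar: Bystander: glass jar, 68 mm in diameter, 90 mm tall; origin at the centre of its underside.
- tip_box: Bystander: blue box of pipette tips, 85 by 120 mm, 52 mm high; origin at the centre of its underside.

How it is judged:
On the way:
1. one cartridge stands on the free pan, let go of, with the beam at rest (((contact force between cart_a and free_pan above 1 N and contact force between the fingers and cart_a below 0.05 N and angle between cart_a_mid's own z axis and vertical below 0.12 rad) or (contact force between cart_b and free_pan above 1 N and contact force between the fingers and cart_b below 0.05 N and angle between cart_b_mid's own z axis and vertical below 0.12 rad)) and contact force between the fingers and balance below 0.05 N and velocity of joint beam between -0.02 and 0.02 rad/s), for 0.4 s.
At the end, for the whole second after the job is handed in: One cartridge upright (7 degrees) and still in the socket, within 6 mm of its axis, bearing on the cushion with 0.5 N or more; the other upright and still in the tray, weighing 1.2 to 2.6 N there (only the short one does); counterweight on its pan (within 30 mm of centre) (((contact force between cart_a and socket above 0.5 N and horizontal distance between cart_a_mid and socket below 0.006 m and angle between each of cart_a_mid, cart_b_mid's own z axis and vertical below 0.12 rad and linear speed of each of cart_a, cart_b below 0.02 m/s and contact force between cart_b and tray between 1.2 and 2.6 N) or (contact force between cart_b and socket above 0.5 N and horizontal distance between cart_b_mid and socket below 0.006 m and angle between each of cart_b_mid, cart_a_mid's own z axis and vertical below 0.12 rad and linear speed of each of cart_b, cart_a below 0.02 m/s and contact force between cart_a and tray between 1.2 and 2.6 N)) and horizontal distance between counterweight and weight_pan below 0.03 m); the robot touches nothing.
It fails at once if the cushion in the socket pressed with more than 20 N (contact force between any of cart_a, cart_b and socket above 20 N).
It fails at once if the balance loaded or knocked with more than 20 N by a cartridge or the robot (contact force between any of cart_a, cart_b, the fingers, the arm and balance above 20 N).
It fails at once if a bystander moved by more than 20 mm (distance of any of reagent_bottle, glass_jar, tip_box from where it was at the start of the episode above 0.02 m).
It fails at once if the counterweight pushed off its place on the pan (horizontal distance between counterweight and weight_pan above 0.03 m).
It also fails if it takes over 72 s, if anything falls off the work surface, if the arm or the gripper's body presses on something with over 40 N, if the wrist force passes 120 N, or if a joint passes its speed limit or range.

ROBOT

A 6-joint arm with a two-finger parallel gripper is mounted at the origin on the work surface. World frame = base frame: x ahead of the robot, y to its left, z up, the work surface at z = 0. Lengths are in m, angles in rad, forces in N, time in s.
With the tool pointing down it reaches from about 0.275 to 0.725 m from the base axis. Payload 5.6 kg.
Tool frame: the origin (TCP) lies midway between the tips of the shut fingers; the grasp point (between the pads) lies 19 mm behind it (grip_point_offset is the z of the grasp point in the tool frame, in m); z points along the fingers, y is the direction in which the jaws open and shut (so a half turn about z gives the same grasp; the last joint's range is limited). The gripper opens to 85 mm and grips with 20 to 120 N. Pads are 22 mm wide; open, the fingers measure 114 mm over their backs; the gripper's body (76 mm by 85 mm) begins 54 mm behind the grasp point. The pads swing forward as they close: fully open they stand 13 mm farther back than shut.
Start: joints at [1.443, 0.255, 0.108, 0, -1.424, -0.285], TCP at [0.221, 0.504, 0.231] pointing down, gripper open.
Joint ranges: [-2.95, 2.95], [-1.21, 1.97], [-1.09, 1.5], [-2.87, 1.71], [-2.94, -0.07], [-3.05, 3.05]. Speed limits (rad/s): [2.57, 2.57, 3.14, 3.14, 3.14, 3.14].

INTERFACE

Orientations are given as a unit quaternion [w, x, y, z].
In Python, from station import * gives the robot as it stands.
- The arm moves only by the tool jog_arm, never from a script. Its argument "increments" is a list of rows, each an object with "delta_pos": the shift along the tool's x, y, z in units of 10 cm (1.0 is 10 cm), a list of three; "rotation": the turn, a rotation vector about the tool's x, y, z in units of 60 degrees (1.0 is 60 degrees), a list of three. A call has 1 to 20 rows; each row is the pose to reach, as a shift and turn from the pose commanded when the call began, along the tool's axes at that moment; what a row does not reach only later rows make up. A row lasts 1/10 s, in which the tool goes at most 50 mm and 8.59 degrees, less where a joint would pass 70% of its speed; a pose out of reach is approached as far as the arm can. A call with a number of a shift or a turn outside -1 to 1 is refused whole. A call with a gripper value outside its range is refused whole. "jaw" is the gripper's target within -1 to 1 (fully open at 1, half-way at 0, shut at -1), set as the call begins (left out, the last holds). The fingers move at their own pace and stop on an object; the grip force is fixed at half the most. Time passes only in rows, so rows that repeat a pose let the fingers close. It gives the time, the measured TCP pose, the force and the opening at its end, in the units of the state.
- get_state(): the state, without advancing time (a new reading comes with each control period).
- grab_frame(name): name is "scene" or "top" or "wrist"; returns the picture (480x640x3 uint8, red, green, blue); there is no depth.
- camera_model(name): a dict with "vfov" (degrees; the focal length in pixels is half the picture's height over the tangent of half this angle, whatever the lens; pixels are square), "cx", "cy" (the principal point, pixels), "k1" (the pictures are not rectified: a ray, as slopes to the right and down, at radius r is drawn at 1 + k1 r^2 times it, then the intrinsics apply), "xyz" and "orientation" of the camera in the world; the wrist camera has in their place "tool_from_camera" (4x4, takes a point from camera to tool coordinates, whose origin is the TCP and whose axes are the flange's). Camera axes: x right, y up, looking along -z (the intrinsics and any distortion apply to the point x, -y, -z); pixel columns grow to the right and rows downward; lengths in m; the calibration is good to about 2 mm. A picture is of the moment at which its call begins: read the wrist's pose just before it. camera_model takes no time and is no camera call.
- close_job(): hands the job in, once; it reports no verdict.
The state is a dict: "time": time; "joint_positions": joint angles; "joint_velocities": joint speeds; "effort": joint torques, N m; "eef_pos": TCP position; "tcp_rot": TCP orientation; "wrist_force": force on the tool from outside, world axes, zero at the start; "wrist_torque": the same for the moment, N m; "width": finger opening in m.
Only numpy, scipy, OpenCV 4.12 (cv2) and the standard library are available. Lean on these libraries where they do the work, as an engineer would, in place of code of your own. Each camera call takes 0.05 s, during which the arm holds its last target. There are 200 camera calls.

## Working session

There is one attempt and no reset: what is moved stays moved. The work goes in short steps, Python scripts to look and compute and a tool call to move; the robot and the scene stay as the last step left them, time stands still between calls to the robot, and variables do not carry over. Pictures are saved under pics/ and viewed, about 8 in all and at most 12, crops included, and the job is handed in when it is done.

Besides the shell and the picture viewer there is one more tool, called after "Request:" by a JSON object that holds its "method" and its "body", one argument or row to a line. jog_arm: Moves the arm, as the interface text tells. Shifts and turns lie within -1 to 1; 1 stands for 10 cm of shift or 60 degrees of turn. Its arguments: {"type":"object","properties":{"increments":{"type":"array"},"jaw":{"type":"number"}},"required":["increments"]}

```bash
mkdir -p pics; ls; python3 - <<'E'
from station import *
import cv2
print(get_state())
for n in ("scene","top","wrist"):
    print(n,camera_model(n))
a=grab_frame("top");b=grab_frame("scene")
cv2.imwrite("pics/top0.png",a[:,:,::-1]);cv2.imwrite("pics/scene0.png",b[:,:,::-1])
E
```

```text
pics
{'time': 0.0, 'joint_positions': array([ 1.44263372e+00,  2.55751104e-01,  1.06980751e-01, -4.76459119e-04,
       -1.42389559e+00, -2.84630315e-01]), 'joint_velocities': array([-5.66986580e-05,  2.83136606e-04,  6.97789600e-04, -1.22341493e-03,
       -1.25022518e-03, -2.76109022e-04]), 'effort': array([ 5.95521833e-04, -3.86636496e+01,  2.37937349e+01,  5.36538497e+00,
       -6.33714313e-03,  1.76983411e-05]), 'eef_pos': array([0.22037342, 0.50336957, 0.23038395]), 'tcp_rot': array([ 9.50365225e-04,  9.78768110e-01, -2.04968433e-01, -1.61851142e-04]), 'wrist_force': array([ 0.77612027,  0.15487251, -0.94800194]), 'wrist_torque': array([ 0.0171297 , -0.03910685, -0.00410468]), 'width': 0.0851461376717782}
scene {'vfov': 43.91116700223094, 'cx': 321.21867102360426, 'cy': 239.5151360785941, 'k1': 0.05623797814930485, 'xyz': array([ 1.34488761, -0.34517254,  1.07013562]), 'orientation': array([0.79008658, 0.29649313, 0.19852301, 0.49844121])}
top {'vfov': 49.09533152322, 'cx': 310.01663170858893, 'cy': 230.27291915141163, 'k1': -0.13169830984994665, 'xyz': array([ 0.44562362, -0.01261407,  1.0800518 ]), 'orientation': array([ 0.71071682,  0.04659007, -0.03076126, -0.70125937])}
wrist {'vfov': 58.726357961039284, 'cx': 317.4450566722885, 'cy': 244.83096060353466, 'k1': -0.009467163275149695, 'tool_from_camera': array([[ 4.82931999e-04,  9.55279852e-01,  2.95702843e-01,
         7.44875456e-02],
       [ 9.99999878e-01, -4.93379744e-04, -3.92833932e-05,
        -5.88782885e-04],
       [ 1.08367159e-04,  2.95702825e-01, -9.55279973e-01,
        -1.42477117e-01],
       [ 0.00000000e+00,  0.00000000e+00,  0.00000000e+00,
         1.00000000e+00]])}
```

View pics/top0.png

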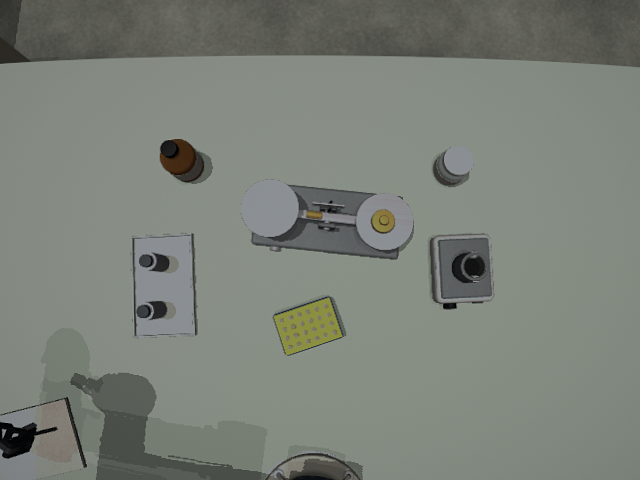

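View pics/scene0.png

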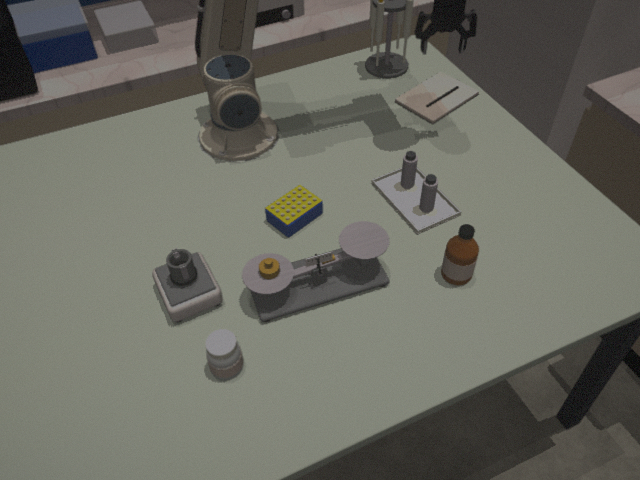

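The top view shows cartridge caps at about (147,261) and (144,311), with tray corners at (133,237), (192,234), (196,334) and (135,336). The free pan is at about (270,208), the weight pan at (385,222) and the socket mouth at about (473,266). In the scene view, the caps are at (410,155) and (430,178), the free pan at (364,240), the weight pan at (268,275) and the socket at (180,257).

```bash
cat > h.py <<'E'
from station import *
import numpy as np, cv2
from scipy.spatial.transform import Rotation as R
def q2R(q): return R.from_quat(np.r_[q[1:],q[0]])
def campose(n,st=None):
    m=camera_model(n)
    if n!="wrist": return m,q2R(m["orientation"]).as_matrix(),np.array(m["xyz"])
    T=m["tool_from_camera"]; A=q2R(st["tcp_rot"]).as_matrix()
    return m,A@T[:3,:3],np.array(st["eef_pos"])+A@T[:3,3]
def ray(n,uv,st=None):
    m,A,o=campose(n,st); f=240/np.tan(np.radians(m["vfov"]/2))
    d=np.array([(uv[0]-m["cx"])/f,(uv[1]-m["cy"])/f]); s=d.copy()
    for _ in range(20): s=d/(1+m["k1"]*(s@s))
    v=A@np.array([s[0],-s[1],-1]); return o,v/np.linalg.norm(v)
def onz(n,uv,z,st=None):
    o,v=ray(n,uv,st); return o+v*(z-o[2])/v[2]
def tri(obs):
    M=np.zeros((3,3));b=np.zeros(3)
    for o,v in obs:
        P=np.eye(3)-np.outer(v,v);M+=P;b+=P@o
    p=np.linalg.solve(M,b)
    return p,[np.linalg.norm((np.eye(3)-np.outer(v,v))@(p-o))*1e3 for o,v in obs]
def proj(n,p,st=None):
    m,A,o=campose(n,st); f=240/np.tan(np.radians(m["vfov"]/2))
    c=A.T@(np.array(p)-o); s=np.array([c[0],-c[1]])/-c[2]; s=s*(1+m["k1"]*(s@s))
    return s*f+[m["cx"],m["cy"]]
def totool(p,st=None):
    "world displacement to tool units of 10cm"
    st=st or get_state(); return q2R(st["tcp_rot"]).as_matrix().T@(np.array(p)-st["eef_pos"])*10
E
python3 - <<'E'
from h import *
np.set_printoptions(precision=4,suppress=True)
for nm,u,w in [("capA",(147,261),(410,155)),("capB",(144,311),(430,178)),("pan",(270,208),(364,240)),("wpan",(385,222),(268,275)),("sock",(473,266),(180,257))]:
    pass
print([onz("top",c,.109) for c in [(147,261),(144,311)]])
print([onz("scene",c,.109) for c in [(410,155),(430,178)]])
for nm,u,w in [("pan",(270,208),(364,240)),("wpan",(385,222),(268,275)),("sock",(473,266),(180,257))]:
    print(nm,*tri([ray("top",u),ray("scene",w)]))
t=np.array([onz("top",c,.014)[:2] for c in [(133,237),(192,234),(196,334),(135,336)]]);print(t,t.mean(0))
for n in("top","scene"):
    im=cv2.imread(f"pics/{n}0.png")
b=cv2.imread("pics/scene0.png");t=cv2.imread("pics/top0.png")
o=np.hstack([cv2.resize(x,(400,300),interpolation=cv2.INTER_CUBIC) for x in (t[190:280,420:540],b[230:320,140:260])])
o2=np.hstack([cv2.resize(x,(400,300),interpolation=cv2.INTER_CUBIC) for x in (t[165:255,230:350],t[240:330,110:230])])
cv2.imwrite("pics/crop.png",np.vstack([o,o2]))
E
```

```text
[array([0.4902, 0.3165, 0.109 ]), array([0.3964, 0.3186, 0.109 ])]
[array([0.4024, 0.3189, 0.109 ]), array([0.4954, 0.3183, 0.109 ])]
pan [0.595  0.0879 0.1016] [np.float64(1.6869697203042857), np.float64(1.6869697203042895)]
wpan [ 0.5742 -0.1313  0.077 ] [np.float64(2.128910390062522), np.float64(2.128910390062534)]
sock [ 0.4886 -0.2878  0.1269] [np.float64(0.9962182708170386), np.float64(0.9962182708170878)]
[[0.544  0.3813]
 [0.5519 0.2556]
 [0.3479 0.2406]
 [0.3398 0.3684]] [0.4459 0.3115]
```

View pics/crop.png

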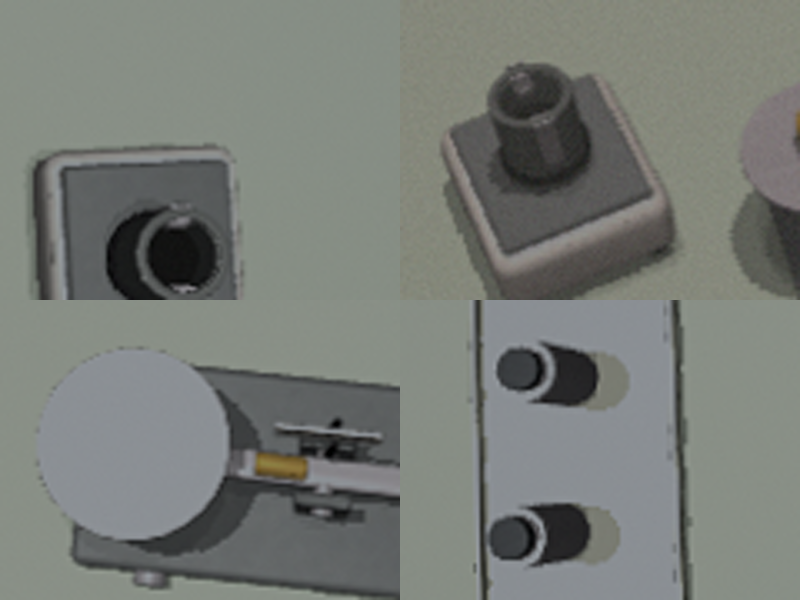

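The crop gives refined pixels: socket rim at top (473.7,265) and scene (180,258.8), free pan at top (269.9,208.2), and caps at (145.4,260.4) and (144.2,311.4). Next I work out the first move, to above the far cartridge.

```bash
python3 - <<'E'
from h import *
np.set_printoptions(precision=4,suppress=True)
print([onz("top",c,.109) for c in [(145.4,260.4),(144.2,311.4)]])
print(tri([ray("top",(473.7,265)),ray("scene",(180,258.8))]))
st=get_state(); A=q2R(st["tcp_rot"]).as_matrix(); print(A)
print(totool([.493,.319,.215]))
# turn about tool z so tool y is along tray y (94deg)
cur=np.degrees(np.arctan2(A[1,1],A[0,1])); print(cur, "tool-z turn deg", -((94-180-cur+180)%360-180))
E
```

```text
[array([0.4912, 0.3197, 0.109 ]), array([0.3956, 0.3182, 0.109 ])]
(array([ 0.4907, -0.2895,  0.1242]), [np.float64(1.467619446781825), np.float64(1.4676194467818962)])
[[ 0.916  -0.4012 -0.0006]
 [-0.4012 -0.916  -0.0016]
 [ 0.0001  0.0017 -1.    ]]
[3.2366 0.5954 0.1562]
-113.65460874019956 tool-z turn deg -27.654608740199563
```

Request:
{"method": "jog_arm", "body": {
  "increments": [
    {"delta_pos": [0.25,0.05,0],"rotation": [0,0,-0.12]},
    {"delta_pos": [0.5,0.1,0],"rotation": [0,0,-0.24]},
    {"delta_pos": [0.75,0.15,0],"rotation": [0,0,-0.36]},
    {"delta_pos": [1,0.2,0],"rotation": [0,0,-0.461]}
  ],
  "jaw": 1
}}

```text
time: 0.5
eef_pos: [0.3047, 0.4445, 0.2308]
tcp_rot: [0.0, 0.999, 0.038, -0.0]
wrist_force: [-0.5, 1.1, 0.8]
width: 0.0857
```

Request:
{"method": "jog_arm", "body": {
  "increments": [
    {"delta_pos": [0.3,0.23,0.03]},
    {"delta_pos": [0.6,0.46,0.06]},
    {"delta_pos": [0.9,0.7,0.08]}
  ]
}}

```text
invalid input
```

Request:
{"method": "jog_arm", "body": {
  "increments": [
    {"delta_pos": [0.3,0.23,0.03]},
    {"delta_pos": [0.6,0.46,0.06]},
    {"delta_pos": [0.9,0.69,0.08]},
    {"delta_pos": [0.9,0.69,0.08]},
    {"delta_pos": [0.9,0.69,0.08]}
  ]
}}

```text
invalid input
```

Request:
{"method": "jog_arm", "body": {
  "increments": [
    {"delta_pos": [0.3,0.23,0.03],"rotation": [0,0,0]},
    {"delta_pos": [0.6,0.46,0.06],"rotation": [0,0,0]},
    {"delta_pos": [0.9,0.7,0.08],"rotation": [0,0,0]}
  ]
}}

```text
time: 0.8
eef_pos: [0.3996, 0.3808, 0.2226]
tcp_rot: [0.0, 0.999, 0.035, -0.0]
wrist_force: [0.1, 0.3, 0.1]
width: 0.0855
```

Request:
{"method": "jog_arm", "body": {
  "increments": [
    {"delta_pos": [0.3,0.23,0.03],"rotation": [0,0,0]},
    {"delta_pos": [0.6,0.46,0.06],"rotation": [0,0,0]},
    {"delta_pos": [0.9,0.68,0.08],"rotation": [0,0,0]},
    {"delta_pos": [0.9,0.68,0.08],"rotation": [0,0,0]},
    {"delta_pos": [0.9,0.68,0.08],"rotation": [0,0,0]}
  ]
}}

```text
time: 1.3
eef_pos: [0.4937, 0.3196, 0.2144]
tcp_rot: [0.0, 0.999, 0.034, -0.001]
wrist_force: [-0.3, 0.5, 0.1]
width: 0.0853
```

```bash
python3 - <<'E'
from h import *
np.set_printoptions(precision=4,suppress=True)
st=get_state(); im=grab_frame("wrist"); im=im[:,:,::-1].copy()
print(st["eef_pos"],st["wrist_force"])
print("expected cap px",proj("wrist",[.493,.319,.109],st), "TCP-axis px at z .109",proj("wrist",[*st["eef_pos"][:2],.109],st))
cv2.imwrite("pics/w1.png",im)
E
```

```text
[0.4937 0.3196 0.2144] [-0.2614  0.4591  0.0868]
expected cap px [319.8023 242.7975] TCP-axis px at z .109 [318.901  241.7016]
```

View pics/w1.png

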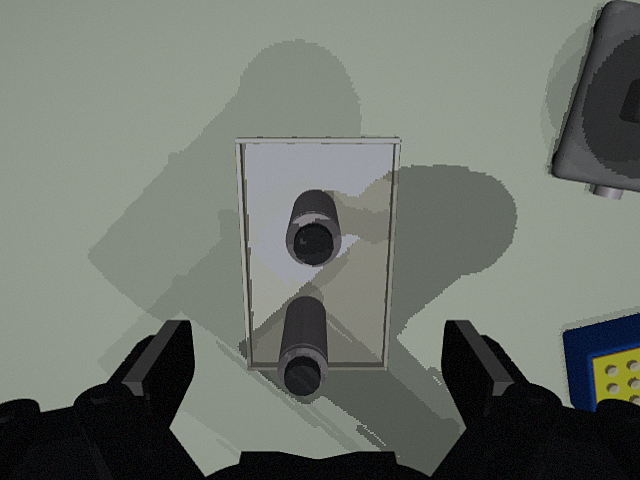

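Cap centre is at about (313,243) in the wrist view, against an expected (320,243). The tray's long axis is upright in the picture, so the jaws are already aligned with it.

```bash
python3 - <<'E'
from h import *
np.set_printoptions(precision=4,suppress=True)
st=get_state()
p=onz("wrist",(313.2,243),.109,st); print(p, onz("wrist",(302.5,376),.109,st), totool([p[0],p[1],.061],st))
E
```

```text
[0.492  0.3237 0.109 ] [0.3979 0.3246 0.109 ] [-0.0076 -0.0357  1.538 ]
```

Request:
{"method": "jog_arm", "body": {
  "increments": [
    {"delta_pos": [-0.01,-0.03,0.3],"rotation": [0,0,0]},
    {"delta_pos": [-0.01,-0.03,0.6],"rotation": [0,0,0]},
    {"delta_pos": [-0.01,-0.03,0.8],"rotation": [0,0,0]},
    {"delta_pos": [-0.01,-0.03,1.0],"rotation": [0,0,0]}
  ],
  "jaw": 1
}}

```text
time: 1.75
eef_pos: [0.4909, 0.324, 0.1144]
tcp_rot: [0.0, 0.999, 0.036, -0.0]
wrist_force: [-0.1, 0.3, 0.2]
width: 0.0855
```

Request:
{"method": "jog_arm", "body": {
  "increments": [
    {"delta_pos": [0,0,0.2],"rotation": [0,0,0]},
    {"delta_pos": [0,0,0.4],"rotation": [0,0,0]},
    {"delta_pos": [0,0,0.53],"rotation": [0,0,0]},
    {"delta_pos": [0,0,0.53],"rotation": [0,0,0]},
    {"delta_pos": [0,0,0.53],"rotation": [0,0,0]}
  ]
}}

```text
time: 2.25
eef_pos: [0.4922, 0.3238, 0.063]
tcp_rot: [-0.0, 0.999, 0.035, 0.0]
wrist_force: [1.3, -0.2, 0.3]
width: 0.0854
```

Request:
{"method": "jog_arm", "body": {
  "increments": [
    {"delta_pos": [0,0,0],"rotation": [0,0,0]},
    {"delta_pos": [0,0,0],"rotation": [0,0,0]},
    {"delta_pos": [0,0,0],"rotation": [0,0,0]},
    {"delta_pos": [0,0,0],"rotation": [0,0,0]},
    {"delta_pos": [0,0,0],"rotation": [0,0,0]},
    {"delta_pos": [0,0,0],"rotation": [0,0,0]},
    {"delta_pos": [0,0,0],"rotation": [0,0,0]},
    {"delta_pos": [0,0,0],"rotation": [0,0,0]}
  ],
  "jaw": -1
}}

```text
time: 3.05
eef_pos: [0.4926, 0.3232, 0.0631]
tcp_rot: [-0.0, 0.999, 0.035, 0.0]
wrist_force: [-1.2, -1.9, 5.5]
width: 0.0345
```

Request:
{"method": "jog_arm", "body": {
  "increments": [
    {"delta_pos": [0,0,-0.1],"rotation": [0,0,0]},
    {"delta_pos": [0,0,-0.3],"rotation": [0,0,0]},
    {"delta_pos": [0,0,-0.6],"rotation": [0,0,0]},
    {"delta_pos": [0,0,-0.9],"rotation": [0,0,0]},
    {"delta_pos": [0,0,-1],"rotation": [0,0,0]}
  ]
}}

```text
time: 3.55
eef_pos: [0.4932, 0.3241, 0.1653]
tcp_rot: [-0.001, 0.999, 0.035, 0.002]
wrist_force: [1.1, 0.0, -3.0]
width: 0.0348
```

Request:
{"method": "jog_arm", "body": {
  "increments": [
    {"delta_pos": [0,0,-0.2],"rotation": [0,0,0]},
    {"delta_pos": [0,0,-0.4],"rotation": [0,0,0]},
    {"delta_pos": [0,0,-0.4],"rotation": [0,0,0]},
    {"delta_pos": [0,0,-0.4],"rotation": [0,0,0]},
    {"delta_pos": [0,0,-0.4],"rotation": [0,0,0]},
    {"delta_pos": [0,0,-0.4],"rotation": [0,0,0]}
  ]
}}

```text
time: 4.15
eef_pos: [0.4916, 0.3228, 0.2006]
tcp_rot: [0.001, 0.999, 0.035, -0.001]
wrist_force: [0.3, 0.2, -3.6]
width: 0.0347
```

```bash
python3 - <<'E'
from h import *
np.set_printoptions(precision=4,suppress=True)
st=get_state();print(st["eef_pos"],st["wrist_force"],st["wrist_torque"],totool([.595,.088,.203],st))
im=grab_frame("top"); a=grab_frame("scene")
cv2.imwrite("pics/top1.png",im[:,:,::-1])
for i in range(3): grab_frame("top"); print(get_state()["wrist_force"])
# pan outline: grey disc, top view
b=cv2.imread("pics/top0.png"); g=cv2.cvtColor(b,cv2.COLOR_BGR2HSV); print(b[208,270],b[180,400],b[245,300])
s=cv2.imread("pics/scene0.png"); print(s[240,364],s[300,420])
def fit(img,c,box,tol):
    m=(np.abs(img.astype(int)-img[c[1],c[0]].astype(int)).max(2)<tol).astype(np.uint8)
    m[:box[1]]=0;m[box[3]:]=0;m[:,:box[0]]=0;m[:,box[2]:]=0
    n,l=cv2.connectedComponents(m,connectivity=4); m=(l==l[c[1],c[0]]).astype(np.uint8)
    k=max(cv2.findContours(m,0,2)[0],key=cv2.contourArea); return cv2.fitEllipse(cv2.convexHull(k))
e1=fit(b,(270,208),(230,165,310,250),14); e2=fit(s,(364,240),(330,215,400,268),22); print(e1,e2)
print(tri([ray("top",e1[0]),ray("scene",e2[0])]))
E
```

```text
[0.4916 0.3228 0.2006] [ 0.3338  0.2491 -3.6403] [ 0.0355 -0.0075  0.0075] [ 0.8677  2.4149 -0.0225]
[ 0.0454 -0.0002 -2.9547]
[-0.3955  0.6251 -3.2526]
[-0.4015 -0.1449 -2.806 ]
[149 144 140] [134 143 136] [103 102  99]
[119 115 121] [125 135 134]
((268.82208251953125, 207.59848022460938), (57.13735580444336, 57.67177963256836), 65.06904602050781) ((368.05291748046875, 238.16867065429688), (51.04119110107422, 81.52574157714844), 109.68750762939453)
(array([0.5964, 0.093 , 0.1057]), [np.float64(5.1771795414550015), np.float64(5.177179541454968)])
```

Request:
{"method": "jog_arm", "body": {
  "increments": [
    {"delta_pos": [0.07,0.2,0],"rotation": [0,0,0]},
    {"delta_pos": [0.18,0.5,0],"rotation": [0,0,0]},
    {"delta_pos": [0.29,0.8,0],"rotation": [0,0,0]}
  ]
}}

```text
time: 4.7
eef_pos: [0.5269, 0.2449, 0.2023]
tcp_rot: [-0.0, 0.999, 0.036, 0.0]
wrist_force: [0.7, 0.0, -3.6]
width: 0.0352
```

Request:
{"method": "jog_arm", "body": {
  "increments": [
    {"delta_pos": [0.1,0.27,0],"rotation": [0,0,0]},
    {"delta_pos": [0.2,0.53,0],"rotation": [0,0,0]},
    {"delta_pos": [0.29,0.8,0],"rotation": [0,0,0]}
  ]
}}

```text
time: 5.0
eef_pos: [0.5617, 0.1667, 0.2023]
tcp_rot: [-0.0, 0.999, 0.035, 0.0]
wrist_force: [0.8, 0.8, -3.3]
width: 0.0343
```

Request:
{"method": "jog_arm", "body": {
  "increments": [
    {"delta_pos": [0.1,0.3,0],"rotation": [0,0,0]},
    {"delta_pos": [0.2,0.55,0],"rotation": [0,0,0]},
    {"delta_pos": [0.29,0.72,0],"rotation": [0,0,0]},
    {"delta_pos": [0.29,0.8,0],"rotation": [0,0,0]},
    {"delta_pos": [0.29,0.8,0],"rotation": [0,0,0]},
    {"delta_pos": [0.29,0.8,0],"rotation": [0,0,0]}
  ]
}}

```text
time: 5.6
eef_pos: [0.5954, 0.0904, 0.2023]
tcp_rot: [-0.0, 0.999, 0.035, -0.0]
wrist_force: [0.4, 0.2, -3.7]
width: 0.0345
```

```bash
python3 - <<'E'
from h import *
np.set_printoptions(precision=4,suppress=True)
st=get_state();print(st["eef_pos"],st["wrist_force"])
a=grab_frame("wrist");s=grab_frame("scene")
o=np.hstack([cv2.resize(a,(400,300)),cv2.resize(s[130:310,240:480],(400,300))])
cv2.imwrite("pics/w2.png",o[:,:,::-1])
E
```

```text
[0.5954 0.0904 0.2023] [ 0.3742  0.2131 -3.7176]
```

View pics/w2.png

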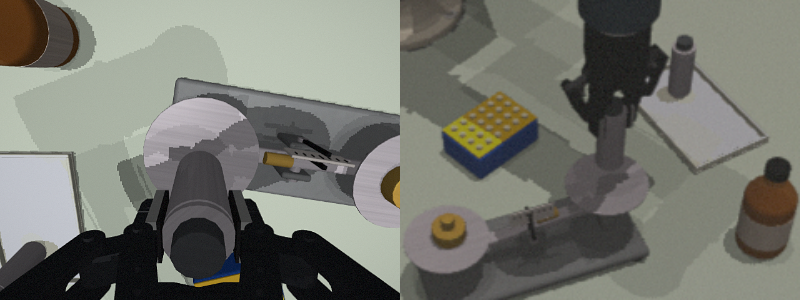

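The wrist and scene crops show the held cartridge over the middle of the free pan, still at the top of its travel, with the counterweight in place.

Request:
{"method": "jog_arm", "body": {
  "increments": [
    {"delta_pos": [0,0,0.1],"rotation": [0,0,0]},
    {"delta_pos": [0,0,0.2],"rotation": [0,0,0]},
    {"delta_pos": [0,0,0.28],"rotation": [0,0,0]},
    {"delta_pos": [0,0,0.32],"rotation": [0,0,0]},
    {"delta_pos": [0,0,0.32],"rotation": [0,0,0]},
    {"delta_pos": [0,0,0.32],"rotation": [0,0,0]}
  ]
}}

```text
time: 6.3
eef_pos: [0.5959, 0.0898, 0.1704]
tcp_rot: [0.0, 0.999, 0.035, 0.0]
wrist_force: [0.1, -0.4, -3.2]
width: 0.0349
```

Request:
{"method": "jog_arm", "body": {
  "increments": [
    {"delta_pos": [0,0,0.015],"rotation": [0,0,0]},
    {"delta_pos": [0,0,0.03],"rotation": [0,0,0]},
    {"delta_pos": [0,0,0.03],"rotation": [0,0,0]},
    {"delta_pos": [0,0,0.03],"rotation": [0,0,0]}
  ]
}}

```text
time: 6.7
eef_pos: [0.5958, 0.0898, 0.1673]
tcp_rot: [0.0, 0.999, 0.035, 0.0]
wrist_force: [-0.1, -0.5, -2.5]
width: 0.0348
```

Request:
{"method": "jog_arm", "body": {
  "increments": [
    {"delta_pos": [0,0,0.015],"rotation": [0,0,0]},
    {"delta_pos": [0,0,0.03],"rotation": [0,0,0]},
    {"delta_pos": [0,0,0.03],"rotation": [0,0,0]},
    {"delta_pos": [0,0,0.03],"rotation": [0,0,0]}
  ]
}}

```text
time: 7.1
eef_pos: [0.596, 0.0899, 0.1647]
tcp_rot: [-0.0, 0.999, 0.035, 0.0]
wrist_force: [-0.3, -0.5, -1.4]
width: 0.0347
```

Request:
{"method": "jog_arm", "body": {
  "increments": [
    {"delta_pos": [0,0,0.015],"rotation": [0,0,0]},
    {"delta_pos": [0,0,0.03],"rotation": [0,0,0]},
    {"delta_pos": [0,0,0.03],"rotation": [0,0,0]},
    {"delta_pos": [0,0,0.03],"rotation": [0,0,0]}
  ]
}}

```text
time: 7.5
eef_pos: [0.5959, 0.0901, 0.1613]
tcp_rot: [-0.0, 0.999, 0.035, 0.0]
wrist_force: [0.1, 1.8, -0.5]
width: 0.0348
```

```bash
python3 - <<'E'
from h import *
st=get_state();print(st["eef_pos"],st["wrist_force"])
for i in range(4): grab_frame("top"); print(get_state()["wrist_force"])
E
```

```text
[0.59589795 0.0900893  0.16131186] [ 0.10119707  1.78243826 -0.52689402]
[ 0.02616137  1.20829523 -1.18223951]
[ 0.55419819  2.19818435 -0.65457669]
[ 0.43788852  1.94463226 -0.30915929]
[ 0.41603825  2.14760783 -1.04936893]
```

Request:
{"method": "jog_arm", "body": {
  "increments": [
    {"delta_pos": [0,0,0],"rotation": [0,0,0]},
    {"delta_pos": [0,0,0],"rotation": [0,0,0]},
    {"delta_pos": [0,0,0],"rotation": [0,0,0]},
    {"delta_pos": [0,0,0],"rotation": [0,0,0]},
    {"delta_pos": [0,0,0],"rotation": [0,0,0]},
    {"delta_pos": [0,0,0],"rotation": [0,0,0]},
    {"delta_pos": [0,0,0],"rotation": [0,0,0]},
    {"delta_pos": [0,0,0],"rotation": [0,0,0]},
    {"delta_pos": [0,0,0],"rotation": [0,0,0]},
    {"delta_pos": [0,0,0],"rotation": [0,0,0]},
    {"delta_pos": [0,0,0],"rotation": [0,0,0]},
    {"delta_pos": [0,0,0],"rotation": [0,0,0]},
    {"delta_pos": [0,0,0],"rotation": [0,0,0]},
    {"delta_pos": [0,0,0],"rotation": [0,0,0]},
    {"delta_pos": [0,0,0],"rotation": [0,0,0]},
    {"delta_pos": [0,0,0],"rotation": [0,0,0]},
    {"delta_pos": [0,0,0],"rotation": [0,0,0]},
    {"delta_pos": [0,0,0],"rotation": [0,0,0]}
  ],
  "jaw": 1
}}

```text
time: 9.5
eef_pos: [0.5957, 0.0899, 0.1613]
tcp_rot: [0.0, 0.999, 0.035, -0.0]
wrist_force: [-0.4, -0.2, -0.6]
width: 0.0851
```

```bash
python3 - <<'E'
from h import *
np.set_printoptions(precision=4,suppress=True)
st=get_state();print(st["eef_pos"],st["wrist_force"])
a=grab_frame("wrist");s=grab_frame("scene")
cv2.imwrite("pics/scene3.png",s[:,:,::-1]);cv2.imwrite("pics/wrist3.png",a[:,:,::-1])
o=np.hstack([cv2.resize(a,(400,300)),cv2.resize(s[130:310,240:480],(400,300))])
cv2.imwrite("pics/w3.png",o[:,:,::-1])
E
```

```text
[0.5957 0.0899 0.1613] [-0.4022 -0.1757 -0.5757]
```

View pics/w3.png

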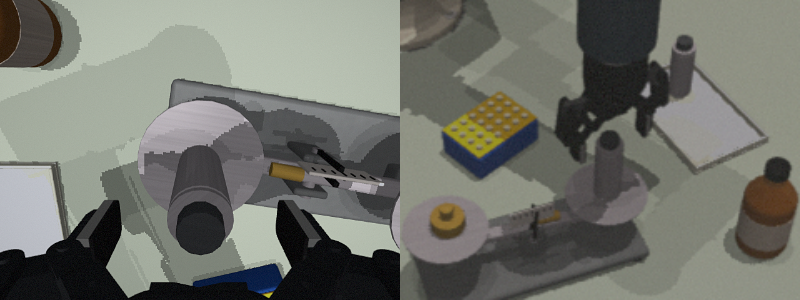

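The weight pan has risen from about (447,240) to (447,230) in the crop, and the free pan has sunk, so this cartridge looks like the full one. I check that numerically using the brass blob.

```bash
python3 - <<'E'
from h import *
np.set_printoptions(precision=4,suppress=True)
st=get_state()
def brass(n):
    b=cv2.imread(n);h=cv2.cvtColor(b,cv2.COLOR_BGR2HSV);m=cv2.inRange(h,(12,110,90),(24,255,255));m[:250]=0;m[290:]=0;m[:,:250]=0;m[:,290:]=0
    M=cv2.moments(m,True);return M["m10"]/M["m00"],M["m01"]/M["m00"],M["m00"]
s=grab_frame("scene");cv2.imwrite("pics/scene4.png",s[:,:,::-1])
for n in("pics/scene0.png","pics/scene3.png","pics/scene4.png"):print(brass(n))
print(proj("scene",[.574,-.13,.1])-proj("scene",[.574,-.13,.08]))
# cartridge now: cap-top centre in wrist image (full-res) ~ (400,455)
a=cv2.imread("pics/wrist3.png")
for z in (.205,.19,.185): print(z,onz("wrist",(322,358),z,st))
E
```

```text
(268.6575342465753, 265.72146118721463, 219.0)
(267.9868995633188, 259.70305676855895, 229.0)
(268.140350877193, 259.67543859649123, 228.0)
[-0.8113 -5.9389]
0.205 [0.6087 0.0905 0.205 ]
0.19 [0.5994 0.0896 0.19  ]
0.185 [0.5963 0.0894 0.185 ]
```

The brass moved up 6.0 px, and 20 mm of travel predicts 5.9 px, so the beam is against the other stop and this cartridge is the full one. I re-grip it and carry it towards the socket.

Request:
{"method": "jog_arm", "body": {
  "increments": [
    {"delta_pos": [0,0,0.05],"rotation": [0,0,0]},
    {"delta_pos": [0,0,0.1],"rotation": [0,0,0]},
    {"delta_pos": [0,0,0.15],"rotation": [0,0,0]},
    {"delta_pos": [0,0,0.15],"rotation": [0,0,0]},
    {"delta_pos": [0,0,0.15],"rotation": [0,0,0]}
  ]
}}

```text
time: 10.15
eef_pos: [0.5957, 0.0898, 0.146]
tcp_rot: [0.0, 0.999, 0.035, -0.0]
wrist_force: [-0.1, 0.1, 0.5]
width: 0.0854
```

Request:
{"method": "jog_arm", "body": {
  "increments": [
    {"delta_pos": [0,0,0],"rotation": [0,0,0]},
    {"delta_pos": [0,0,0],"rotation": [0,0,0]},
    {"delta_pos": [0,0,0],"rotation": [0,0,0]},
    {"delta_pos": [0,0,0],"rotation": [0,0,0]},
    {"delta_pos": [0,0,0],"rotation": [0,0,0]},
    {"delta_pos": [0,0,0],"rotation": [0,0,0]},
    {"delta_pos": [0,0,0],"rotation": [0,0,0]},
    {"delta_pos": [0,0,0],"rotation": [0,0,0]}
  ],
  "jaw": -1
}}

```text
time: 10.95
eef_pos: [0.5959, 0.0897, 0.1467]
tcp_rot: [0.0, 0.999, 0.035, 0.0]
wrist_force: [-0.4, -1.6, 3.7]
width: 0.0344
```

Request:
{"method": "jog_arm", "body": {
  "increments": [
    {"delta_pos": [0,0,-0.05],"rotation": [0,0,0]},
    {"delta_pos": [0,0,-0.1],"rotation": [0,0,0]},
    {"delta_pos": [0,0,-0.2],"rotation": [0,0,0]},
    {"delta_pos": [0,0,-0.4],"rotation": [0,0,0]},
    {"delta_pos": [0,0,-0.7],"rotation": [0,0,0]},
    {"delta_pos": [0,0,-0.9],"rotation": [0,0,0]},
    {"delta_pos": [0,0,-1],"rotation": [0,0,0]},
    {"delta_pos": [0,0,-1],"rotation": [0,0,0]},
    {"delta_pos": [0,0,-1],"rotation": [0,0,0]}
  ]
}}

```text
time: 11.85
eef_pos: [0.5951, 0.09, 0.2449]
tcp_rot: [-0.0, 0.999, 0.035, -0.001]
wrist_force: [0.5, 0.6, -3.9]
width: 0.0348
```

Request:
{"method": "jog_arm", "body": {
  "increments": [
    {"delta_pos": [-0.1,0.2,0],"rotation": [0,0,0]},
    {"delta_pos": [-0.28,0.53,0],"rotation": [0,0,0]},
    {"delta_pos": [-0.49,0.9,0],"rotation": [0,0,0]}
  ]
}}

```text
time: 12.15
eef_pos: [0.552, -0.0037, 0.2439]
tcp_rot: [0.0, 0.999, 0.036, -0.002]
wrist_force: [0.3, -1.8, -3.2]
width: 0.0343
```

Request:
{"method": "jog_arm", "body": {
  "increments": [
    {"delta_pos": [-0.17,0.3,0],"rotation": [0,0,0]},
    {"delta_pos": [-0.33,0.6,0],"rotation": [0,0,0]},
    {"delta_pos": [-0.49,0.9,0],"rotation": [0,0,0]}
  ]
}}

```text
time: 12.45
eef_pos: [0.5089, -0.0975, 0.2446]
tcp_rot: [-0.0, 0.999, 0.035, -0.002]
wrist_force: [0.6, -0.2, -3.0]
width: 0.0344
```

Request:
{"method": "jog_arm", "body": {
  "increments": [
    {"delta_pos": [-0.17,0.3,0],"rotation": [0,0,0]},
    {"delta_pos": [-0.33,0.6,0],"rotation": [0,0,0]},
    {"delta_pos": [-0.49,0.9,0],"rotation": [0,0,0]}
  ]
}}

```text
time: 12.75
eef_pos: [0.4664, -0.1905, 0.2447]
tcp_rot: [-0.001, 0.999, 0.035, -0.001]
wrist_force: [-0.0, -0.9, -3.7]
width: 0.0348
```

Request:
{"method": "jog_arm", "body": {
  "increments": [
    {"delta_pos": [-0.17,0.3,0],"rotation": [0,0,0]},
    {"delta_pos": [-0.33,0.6,0],"rotation": [0,0,0]},
    {"delta_pos": [-0.45,0.83,0],"rotation": [0,0,0]},
    {"delta_pos": [-0.49,0.92,0],"rotation": [0,0,0]},
    {"delta_pos": [-0.49,0.92,0],"rotation": [0,0,0]},
    {"delta_pos": [-0.49,0.92,0],"rotation": [0,0,0]}
  ]
}}

```text
time: 13.35
eef_pos: [0.4254, -0.2843, 0.2454]
tcp_rot: [-0.001, 0.999, 0.035, -0.001]
wrist_force: [0.2, 0.5, -3.3]
width: 0.0345
```

```bash
python3 - <<'E'
from h import *
np.set_printoptions(precision=4,suppress=True)
st=get_state();print(st["eef_pos"],st["tcp_rot"],st["wrist_force"])
a=grab_frame("wrist")
cv2.imwrite("pics/w4.png",a[:,:,::-1])
print(proj("wrist",[.4907,-.2895,.124],st),proj("wrist",[.4907,-.2895,.114],st))
E
```

```text
[ 0.4254 -0.2843  0.2454] [-0.0006  0.9994  0.0349 -0.0006] [ 0.2157  0.5313 -3.2899]
[335.6345 130.3706] [335.0059 129.7217]
```

View pics/w4.png

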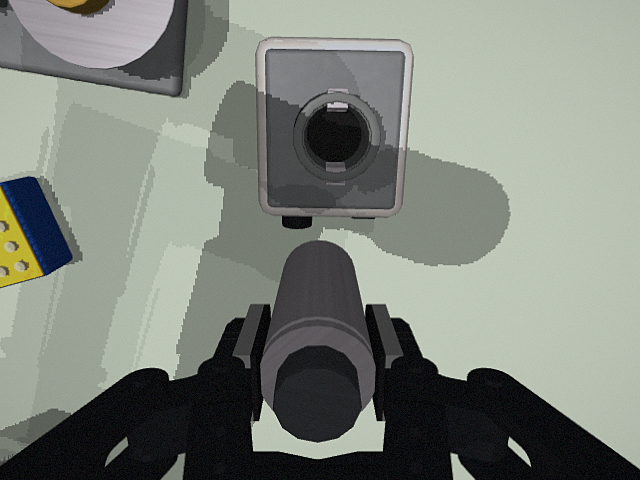

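Socket rim's outer ring spans about x 294–381, y 92–182. The cartridge foot's far edge is at about (317,240) and the cap centre at about (317,393). I enlarge the view to fit these properly.

```bash
python3 - <<'E'
from h import *
np.set_printoptions(precision=2,suppress=True)
st=get_state();a=cv2.imread("pics/w4.png")
A=q2R(st["tcp_rot"]).as_matrix();T=lambda v:np.array(st["eef_pos"])+A@np.array(v)
for x in(-2,0,2): print("x off mm",x,"foot far",proj("wrist",T([.001*x+.018,0,.056]),st),"bevel",proj("wrist",T([.001*x+.015,0,.059]),st),"foot sides",proj("wrist",T([.001*x,.018,.056]),st),proj("wrist",T([.001*x,-.018,.056]),st),"cap",proj("wrist",T([.001*x,0,-.046]),st))
g=cv2.resize(a[85:190,280:395],(690,600)[:2],interpolation=cv2.INTER_CUBIC)
g=cv2.resize(a[85:185,280:395],(690,600),interpolation=cv2.INTER_CUBIC)
g=np.clip(g.astype(float)*1.8,0,255).astype(np.uint8)
cv2.imwrite("pics/c4.png",g)
th=np.linspace(0,2*np.pi,72,endpoint=False)
for z in(.114,.119,.124):
    for r in (.0265,.0195):
        p=np.array([proj("wrist",[.4907+r*np.cos(t),-.2895+r*np.sin(t),z],st) for t in th],np.float32)
        e=cv2.fitEllipse(p); print(z,r,e[0],e[1])
E
```

```text
x off mm -2 foot far [319.41 239.8 ] bevel [319.37 243.9 ] foot sides [355.5 274.5] [283.18 274.45] cap [320.74 411.32]
x off mm 0 foot far [319.41 235.84] bevel [319.38 240.02] foot sides [355.61 270.73] [283.09 270.68] cap [320.76 405.08]
x off mm 2 foot far [319.42 231.85] bevel [319.39 236.12] foot sides [355.72 266.94] [282.99 266.9 ] cap [320.78 398.77]
0.114 0.0265 (335.2877502441406, 128.95846557617188) (85.2543716430664, 88.3061752319336)
0.114 0.0195 (335.280517578125, 129.5423126220703) (62.724544525146484, 64.95860290527344)
0.119 0.0265 (335.6041564941406, 129.2355194091797) (86.81768798828125, 89.91526794433594)
0.119 0.0195 (335.5965270996094, 129.84095764160156) (63.87435531616211, 66.14146423339844)
0.124 0.0265 (335.9324035644531, 129.5220489501953) (88.43933868408203, 91.584228515625)
0.124 0.0195 (335.9244079589844, 130.15028381347656) (65.06702423095703, 67.3682861328125)
```

View pics/c4.png

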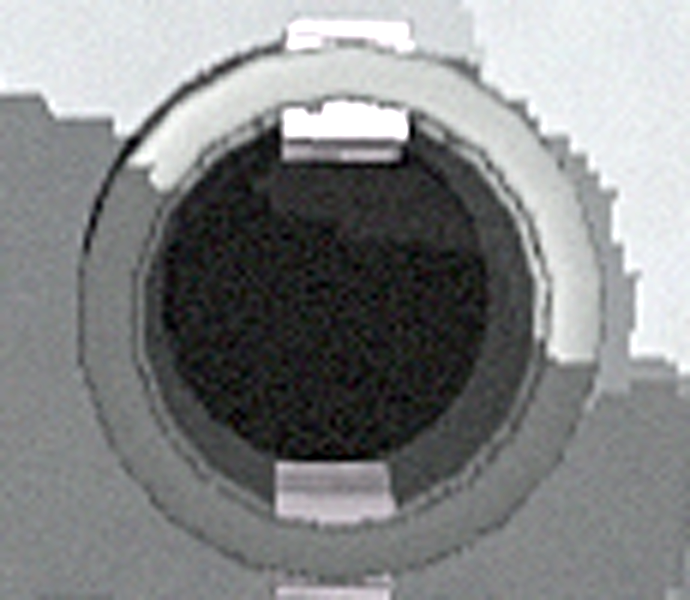

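```bash
python3 - <<'E'
from h import *
np.set_printoptions(precision=2,suppress=True,linewidth=200)
st=get_state();a=cv2.imread("pics/w4.png");g=cv2.GaussianBlur(cv2.cvtColor(a,cv2.COLOR_BGR2GRAY),(3,3),0)
print("col317",g[228:262:1,314:321].mean(1).astype(int))
for y in(255,265,275,285,295,305):print(y,"L",g[y,264:296].tolist(),"R",g[y,340:374].tolist())
print("capcol",g[330:450:4,317].tolist())
print("rowcap393",g[393,262:380:3].tolist())
print("socket z.119/.122",*[onz("wrist",(336.9,137.5),z,st).round(4) for z in(.119,.122)])
E
```

```text
col317 [121 121 121 122 123 123 124 128 129 133 144 137 101  68  61  64  64  64  64  63  64  64  64  64  64  63  63  64  64  64  64  64  64  64]
255 L [121, 122, 123, 122, 121, 122, 122, 122, 122, 122, 122, 122, 122, 121, 121, 122, 122, 122, 122, 122, 123, 124, 125, 122, 104, 77, 60, 58, 60, 60, 60, 61] R [61, 62, 61, 62, 63, 61, 57, 65, 101, 155, 194, 201, 196, 196, 197, 197, 197, 196, 196, 196, 196, 195, 196, 197, 197, 197, 196, 196, 195, 195, 195, 196, 196, 196]
265 L [122, 122, 122, 122, 122, 121, 121, 122, 122, 122, 122, 122, 122, 122, 122, 121, 121, 122, 124, 112, 81, 58, 56, 59, 59, 59, 60, 61, 61, 62, 62, 61] R [58, 58, 61, 63, 63, 61, 61, 62, 62, 61, 59, 55, 62, 109, 175, 202, 198, 196, 196, 196, 197, 197, 197, 196, 196, 196, 196, 196, 196, 196, 196, 197, 197, 197]
275 L [124, 123, 122, 121, 121, 121, 122, 122, 121, 121, 121, 121, 122, 122, 121, 124, 121, 97, 64, 54, 58, 60, 60, 61, 60, 61, 62, 62, 62, 63, 62, 62] R [61, 61, 60, 61, 63, 64, 63, 62, 61, 61, 61, 60, 59, 56, 55, 89, 159, 198, 199, 197, 196, 196, 196, 196, 196, 196, 196, 196, 196, 196, 196, 196, 197, 196]
285 L 
[... 539 characters left out ...]
 201, 197, 196, 196, 196, 197, 197, 196, 197, 196, 197, 196]
305 L [31, 18, 18, 19, 18, 51, 114, 141, 140, 123, 83, 59, 58, 60, 61, 62, 63, 63, 63, 62, 62, 63, 64, 64, 64, 64, 64, 64, 64, 64, 65, 65] R [63, 63, 62, 63, 62, 61, 59, 60, 61, 61, 62, 63, 63, 62, 61, 61, 60, 59, 60, 59, 55, 66, 120, 186, 202, 149, 66, 25, 24, 24, 26, 40, 60, 67]
capcol [90, 92, 93, 90, 37, 27, 27, 27, 27, 28, 39, 36, 38, 37, 38, 39, 35, 38, 36, 37, 37, 36, 36, 38, 37, 36, 35, 36, 108, 191]
rowcap393 [80, 86, 88, 87, 42, 36, 37, 39, 35, 35, 37, 34, 36, 37, 38, 37, 36, 37, 36, 39, 37, 39, 38, 38, 39, 39, 38, 37, 38, 36, 35, 36, 31, 90, 91, 93, 91, 61, 7, 17]
socket z.119/.122 [ 0.49 -0.29  0.12] [ 0.49 -0.29  0.12]
```

```bash
python3 - <<'E'
from h import *
np.set_printoptions(precision=4,suppress=True)
st=get_state()
for z in(.118,.122):
    p=onz("wrist",(336.9,137.5),z,st); print(p,totool(p,st))
E
```

```text
[ 0.4866 -0.2907  0.118 ] [0.6042 0.1096 1.2757]
[ 0.4868 -0.2905  0.122 ] [0.6064 0.1078 1.2357]
```

Request:
{"method": "jog_arm", "body": {
  "increments": [
    {"delta_pos": [0.15,0.03,0],"rotation": [0,0,0]},
    {"delta_pos": [0.4,0.08,0],"rotation": [0,0,0]},
    {"delta_pos": [0.58,0.1,0],"rotation": [0,0,0]},
    {"delta_pos": [0.63,0.11,0],"rotation": [0,0,0]},
    {"delta_pos": [0.63,0.11,0.2],"rotation": [0,0,0]},
    {"delta_pos": [0.63,0.11,0.4],"rotation": [0,0,0]},
    {"delta_pos": [0.63,0.11,0.5],"rotation": [0,0,0]},
    {"delta_pos": [0.63,0.11,0.5],"rotation": [0,0,0]},
    {"delta_pos": [0.63,0.11,0.5],"rotation": [0,0,0]},
    {"delta_pos": [0.63,0.11,0.5],"rotation": [0,0,0]}
  ]
}}

```text
time: 14.4
eef_pos: [0.4897, -0.2917, 0.1977]
tcp_rot: [0.001, 0.999, 0.035, 0.001]
wrist_force: [0.5, -0.7, -3.3]
width: 0.0345
```

```bash
python3 - <<'E'
from h import *
np.set_printoptions(precision=4,suppress=True)
st=get_state();print(st["eef_pos"],st["tcp_rot"],st["wrist_force"])
a=grab_frame("wrist")[:,:,::-1];s=grab_frame("scene")[:,:,::-1]
cv2.imwrite("pics/w5f.png",a);cv2.imwrite("pics/s5f.png",s)
g=np.clip(cv2.resize(a[190:310,240:400],(800,600),interpolation=cv2.INTER_CUBIC)[:,:].astype(float)*1.8,0,255)
g[330:,560:]=cv2.resize(s[200:290,140:220],(240,270),interpolation=cv2.INTER_CUBIC)
cv2.imwrite("pics/w5.png",g.astype(np.uint8))
E
```

```text
[ 0.4897 -0.2917  0.1977] [0.0006 0.9994 0.0351 0.001 ] [ 0.493  -0.7396 -3.2634]
```

View pics/w5.png

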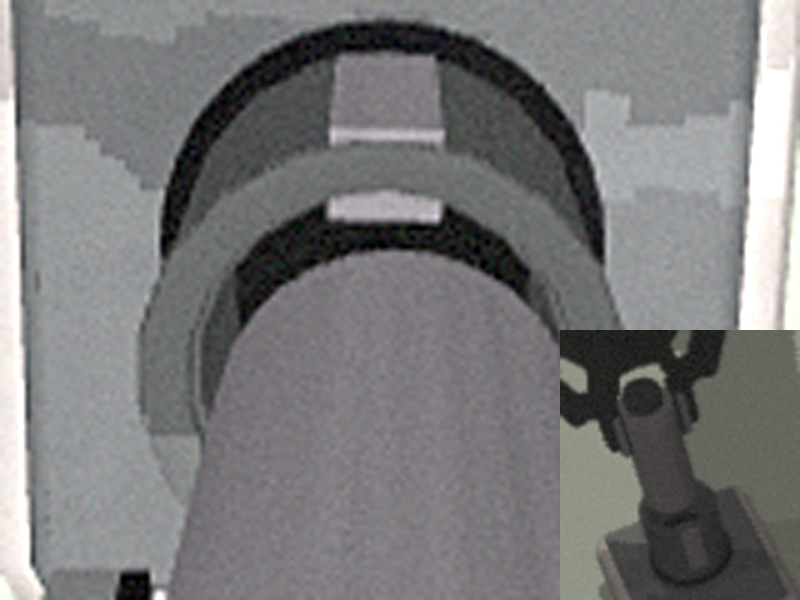

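Foot far apex is at about (319,240), rim outer far apex at about (317,218.6), and the clips are centred at x≈317.4. The foot therefore looks nearly centred, a fraction of a mm off to the right.

```bash
python3 - <<'E'
from h import *
np.set_printoptions(precision=2,suppress=True,linewidth=200)
st=get_state();a=cv2.imread("pics/w5f.png");g=cv2.GaussianBlur(cv2.cvtColor(a,cv2.COLOR_BGR2GRAY),(3,3),0)
for y in(256,262,268):print(y,"L",g[y,262:288].tolist(),"R",g[y,346:374].tolist())
print("col",g[208:246,317].tolist())
for z in(.118,.120,.122):
    p=onz("wrist",(317.2,218.6),z,st); t=totool(p,st)*100; print(z,"rim centre tool mm",t-[26.5,0,0])
    l=totool(onz("wrist",(268,264),z,st),st)*100; print(l)
A=q2R(st["tcp_rot"]).as_matrix();T=lambda v:np.array(st["eef_pos"])+A@np.array(v)
for x in(-2,-1,0): print(x,[proj("wrist",T([.001*x+.018,0,zz]),st)[1] for zz in (.055,.056,.058)])
E
```

```text
256 L [84, 84, 84, 86, 85, 74, 60, 60, 63, 62, 62, 62, 63, 62, 61, 57, 53, 54, 48, 39, 38, 40, 39, 38, 38, 41] R [67, 66, 63, 55, 40, 40, 51, 55, 58, 60, 61, 61, 61, 60, 61, 62, 61, 58, 64, 79, 85, 83, 83, 84, 82, 81, 83, 84]
262 L [86, 86, 86, 86, 84, 74, 63, 60, 60, 61, 63, 63, 62, 62, 60, 53, 52, 55, 46, 38, 38, 38, 41, 52, 61, 64] R [67, 66, 64, 64, 64, 61, 59, 58, 55, 55, 59, 64, 69, 71, 69, 68, 74, 75, 72, 77, 84, 86, 85, 85, 84, 84, 83, 83]
268 L [85, 86, 86, 87, 85, 72, 60, 59, 61, 61, 61, 62, 63, 63, 60, 56, 56, 56, 47, 38, 42, 53, 61, 62, 63, 65] R [66, 66, 66, 66, 64, 62, 62, 60, 61, 72, 78, 77, 77, 76, 75, 76, 77, 74, 78, 91, 96, 94, 94, 94, 93, 93, 93, 93]
col [71, 70, 70, 69, 70, 69, 70, 79, 94, 93, 74, 64, 64, 64, 63, 62, 62, 60, 59, 65, 82, 94, 95, 95, 96, 81, 47, 20, 13, 12, 11, 24, 54, 70, 70, 70, 70, 69]
0.118 rim centre tool mm [-5.62 -1.1  79.39]
[ -4.87 -28.25  79.32]
0.12 rim centre tool mm [-5.14 -1.1  77.39]
[ -4.15 -28.    77.33]
0.122 rim centre tool mm [-4.65 -1.09 75.39]
[ -3.43 -27.76  75.33]
-2 [np.float64(240.38842763827859), np.float64(239.7998864937978), np.float64(238.6389536583016)]
-1 [np.float64(238.40143956393894), np.float64(237.82124212514432), np.float64(236.6767908894671)]
0 [np.float64(236.40874282833943), np.float64(235.8369400924551), np.float64(234.7090704293698)]
```

Request:
{"method": "jog_arm", "body": {
  "increments": [
    {"delta_pos": [-0.01,-0.005,0],"rotation": [0,0,0]},
    {"delta_pos": [-0.02,-0.01,0],"rotation": [0,0,0]},
    {"delta_pos": [-0.02,-0.01,0.04],"rotation": [0,0,0]},
    {"delta_pos": [-0.02,-0.01,0.08],"rotation": [0,0,0]},
    {"delta_pos": [-0.02,-0.01,0.12],"rotation": [0,0,0]},
    {"delta_pos": [-0.02,-0.01,0.12],"rotation": [0,0,0]},
    {"delta_pos": [-0.02,-0.01,0.12],"rotation": [0,0,0]}
  ]
}}

```text
time: 15.2
eef_pos: [0.487, -0.2907, 0.1841]
tcp_rot: [0.0, 0.999, 0.035, -0.0]
wrist_force: [-0.2, 0.1, -4.1]
width: 0.0348
```

Request:
{"method": "jog_arm", "body": {
  "increments": [
    {"delta_pos": [0,0,0.015],"rotation": [0,0,0]},
    {"delta_pos": [0,0,0.03],"rotation": [0,0,0]},
    {"delta_pos": [0,0,0.03],"rotation": [0,0,0]},
    {"delta_pos": [0,0,0.03],"rotation": [0,0,0]}
  ]
}}

```text
time: 15.6
eef_pos: [0.4873, -0.2906, 0.1813]
tcp_rot: [0.0, 0.999, 0.035, 0.0]
wrist_force: [0.8, -0.4, -3.1]
width: 0.0343
```

Request:
{"method": "jog_arm", "body": {
  "increments": [
    {"delta_pos": [0,0,0.015],"rotation": [0,0,0]},
    {"delta_pos": [0,0,0.03],"rotation": [0,0,0]},
    {"delta_pos": [0,0,0.03],"rotation": [0,0,0]},
    {"delta_pos": [0,0,0.03],"rotation": [0,0,0]}
  ]
}}

```text
time: 16.0
eef_pos: [0.4877, -0.2908, 0.1785]
tcp_rot: [0.0, 0.999, 0.035, 0.001]
wrist_force: [2.4, -1.1, -3.2]
width: 0.0345
```

Request:
{"method": "jog_arm", "body": {
  "increments": [
    {"delta_pos": [0.005,0,0.015],"rotation": [0,0,0]},
    {"delta_pos": [0.005,0,0.03],"rotation": [0,0,0]},
    {"delta_pos": [0.005,0,0.03],"rotation": [0,0,0]},
    {"delta_pos": [0.005,0,0.03],"rotation": [0,0,0]}
  ]
}}

```text
time: 16.4
eef_pos: [0.4878, -0.2909, 0.1756]
tcp_rot: [0.0, 0.999, 0.035, 0.0]
wrist_force: [3.1, -1.4, 0.6]
width: 0.0342
```

Request:
{"method": "jog_arm", "body": {
  "increments": [
    {"delta_pos": [0,0,0.01],"rotation": [0,0,0]},
    {"delta_pos": [0,0,0.02],"rotation": [0,0,0]},
    {"delta_pos": [0,0,0.02],"rotation": [0,0,0]},
    {"delta_pos": [0,0,0.02],"rotation": [0,0,0]}
  ]
}}

```text
time: 16.8
eef_pos: [0.4876, -0.2907, 0.1732]
tcp_rot: [0.0, 0.999, 0.035, -0.0]
wrist_force: [1.1, -0.4, 1.6]
width: 0.0343
```

Request:
{"method": "jog_arm", "body": {
  "increments": [
    {"delta_pos": [0,0,0.01],"rotation": [0,0,0]},
    {"delta_pos": [0,0,0.02],"rotation": [0,0,0]},
    {"delta_pos": [0,0,0.02],"rotation": [0,0,0]},
    {"delta_pos": [0,0,0.02],"rotation": [0,0,0]}
  ]
}}

```text
time: 17.2
eef_pos: [0.4874, -0.2905, 0.1709]
tcp_rot: [-0.0, 0.999, 0.035, -0.0]
wrist_force: [1.9, -0.8, -0.1]
width: 0.0344
```

Request:
{"method": "jog_arm", "body": {
  "increments": [
    {"delta_pos": [0,0,0.01],"rotation": [0,0,0]},
    {"delta_pos": [0,0,0.02],"rotation": [0,0,0]},
    {"delta_pos": [0,0,0.02],"rotation": [0,0,0]},
    {"delta_pos": [0,0,0.02],"rotation": [0,0,0]}
  ]
}}

```text
time: 17.6
eef_pos: [0.4875, -0.2905, 0.169]
tcp_rot: [-0.0, 0.999, 0.035, -0.0]
wrist_force: [1.7, -1.2, 0.0]
width: 0.0349
```

Request:
{"method": "jog_arm", "body": {
  "increments": [
    {"delta_pos": [0,0,0.01],"rotation": [0,0,0]},
    {"delta_pos": [0,0,0.02],"rotation": [0,0,0]},
    {"delta_pos": [0,0,0.02],"rotation": [0,0,0]}
  ]
}}

```text
time: 17.9
eef_pos: [0.4876, -0.2906, 0.1672]
tcp_rot: [-0.0, 0.999, 0.035, 0.0]
wrist_force: [2.2, -0.5, 0.8]
width: 0.0344
```

Request:
{"method": "jog_arm", "body": {
  "increments": [
    {"delta_pos": [0,0,0.01],"rotation": [0,0,0]},
    {"delta_pos": [0,0,0.02],"rotation": [0,0,0]},
    {"delta_pos": [0,0,0.02],"rotation": [0,0,0]}
  ]
}}

```text
time: 18.2
eef_pos: [0.4876, -0.2906, 0.1651]
tcp_rot: [-0.0, 0.999, 0.035, 0.0]
wrist_force: [1.8, 0.6, 0.6]
width: 0.0345
```

Request:
{"method": "jog_arm", "body": {
  "increments": [
    {"delta_pos": [0,0,0.01],"rotation": [0,0,0]},
    {"delta_pos": [0,0,0.01],"rotation": [0,0,0]},
    {"delta_pos": [0,0,0.01],"rotation": [0,0,0]}
  ]
}}

```text
time: 18.5
eef_pos: [0.4877, -0.2906, 0.1642]
tcp_rot: [-0.0, 0.999, 0.035, 0.0]
wrist_force: [2.2, -0.1, 0.1]
width: 0.0345
```

Request:
{"method": "jog_arm", "body": {
  "increments": [
    {"delta_pos": [0,0,0.01],"rotation": [0,0,0]},
    {"delta_pos": [0,0,0.02],"rotation": [0,0,0]},
    {"delta_pos": [0,0,0.02],"rotation": [0,0,0]}
  ]
}}

```text
time: 18.8
eef_pos: [0.4877, -0.2906, 0.1622]
tcp_rot: [0.0, 0.999, 0.035, 0.0]
wrist_force: [2.3, 0.0, 1.5]
width: 0.0345
```

Request:
{"method": "jog_arm", "body": {
  "increments": [
    {"delta_pos": [0,0,0.01],"rotation": [0,0,0]},
    {"delta_pos": [0,0,0.01],"rotation": [0,0,0]},
    {"delta_pos": [0,0,0.01],"rotation": [0,0,0]}
  ]
}}

```text
time: 19.1
eef_pos: [0.4876, -0.2906, 0.1611]
tcp_rot: [-0.0, 0.999, 0.035, -0.0]
wrist_force: [2.4, -0.7, 0.5]
width: 0.0347
```

Request:
{"method": "jog_arm", "body": {
  "increments": [
    {"delta_pos": [0,0,0.01],"rotation": [0,0,0]},
    {"delta_pos": [0,0,0.01],"rotation": [0,0,0]},
    {"delta_pos": [0,0,0.01],"rotation": [0,0,0]}
  ]
}}

```text
time: 19.4
eef_pos: [0.4876, -0.2906, 0.1602]
tcp_rot: [0.0, 0.999, 0.035, -0.0]
wrist_force: [2.2, -0.5, 1.7]
width: 0.0342
```

Request:
{"method": "jog_arm", "body": {
  "increments": [
    {"delta_pos": [0,0,0.01],"rotation": [0,0,0]},
    {"delta_pos": [0,0,0.01],"rotation": [0,0,0]},
    {"delta_pos": [0,0,0.01],"rotation": [0,0,0]}
  ]
}}

```text
time: 19.7
eef_pos: [0.4877, -0.2906, 0.1592]
tcp_rot: [0.0, 0.999, 0.035, 0.0]
wrist_force: [2.3, -0.6, 1.2]
width: 0.0344
```

Request:
{"method": "jog_arm", "body": {
  "increments": [
    {"delta_pos": [0,0,0.01],"rotation": [0,0,0]},
    {"delta_pos": [0,0,0.01],"rotation": [0,0,0]},
    {"delta_pos": [0,0,0.01],"rotation": [0,0,0]}
  ]
}}

```text
time: 20.0
eef_pos: [0.4876, -0.2906, 0.1582]
tcp_rot: [0.0, 0.999, 0.035, 0.0]
wrist_force: [3.1, -1.0, 0.8]
width: 0.0345
```

Request:
{"method": "jog_arm", "body": {
  "increments": [
    {"delta_pos": [0,0,0.01],"rotation": [0,0,0]},
    {"delta_pos": [0,0,0.01],"rotation": [0,0,0]},
    {"delta_pos": [0,0,0.01],"rotation": [0,0,0]}
  ]
}}

```text
time: 20.3
eef_pos: [0.4876, -0.2906, 0.1572]
tcp_rot: [0.0, 0.999, 0.035, 0.0]
wrist_force: [3.6, -0.1, 1.9]
width: 0.0346
```

Request:
{"method": "jog_arm", "body": {
  "increments": [
    {"delta_pos": [0,0,0.01],"rotation": [0,0,0]},
    {"delta_pos": [0,0,0.01],"rotation": [0,0,0]},
    {"delta_pos": [0,0,0.01],"rotation": [0,0,0]}
  ]
}}

```text
time: 20.6
eef_pos: [0.4877, -0.2906, 0.1566]
tcp_rot: [0.0, 0.999, 0.035, 0.0]
wrist_force: [3.3, 0.1, 4.4]
width: 0.0345
```

Request:
{"method": "jog_arm", "body": {
  "increments": [
    {"delta_pos": [0,0,0.008],"rotation": [0,0,0]},
    {"delta_pos": [0,0,0.008],"rotation": [0,0,0]},
    {"delta_pos": [0,0,0.008],"rotation": [0,0,0]},
    {"delta_pos": [0,0,0.008],"rotation": [0,0,0]}
  ]
}}

```text
time: 21.0
eef_pos: [0.4878, -0.2907, 0.1562]
tcp_rot: [0.0, 0.999, 0.035, 0.0]
wrist_force: [1.8, 0.6, 6.6]
width: 0.0344
```

Request:
{"method": "jog_arm", "body": {
  "increments": [
    {"delta_pos": [0,0,0.006],"rotation": [0,0,0]},
    {"delta_pos": [0,0,0.006],"rotation": [0,0,0]},
    {"delta_pos": [0,0,0.006],"rotation": [0,0,0]},
    {"delta_pos": [0,0,0.006],"rotation": [0,0,0]}
  ]
}}

```text
time: 21.4
eef_pos: [0.4878, -0.2907, 0.156]
tcp_rot: [0.0, 0.999, 0.035, 0.001]
wrist_force: [1.8, 1.1, 8.2]
width: 0.0344
```

```bash
python3 - <<'E'
from h import *
for i in range(5): grab_frame("top"); s=get_state(); print(s["eef_pos"],s["wrist_force"])
E
```

```text
[ 0.48785235 -0.29066647  0.15598086] [1.770313   1.79012827 8.07333504]
[ 0.48784414 -0.29066455  0.15598597] [2.64485127 2.17593208 8.61696975]
[ 0.48785316 -0.29069195  0.15600347] [2.41828785 1.65893391 9.35113604]
[ 0.48786325 -0.29066028  0.15597913] [1.37370526 1.23985066 8.59030383]
[ 0.48784779 -0.290655    0.15599636] [2.10219276 1.99225586 8.41903607]
```

Request:
{"method": "jog_arm", "body": {
  "increments": [
    {"delta_pos": [0,0,0],"rotation": [0,0,0]},
    {"delta_pos": [0,0,0],"rotation": [0,0,0]},
    {"delta_pos": [0,0,0],"rotation": [0,0,0]},
    {"delta_pos": [0,0,0],"rotation": [0,0,0]},
    {"delta_pos": [0,0,0],"rotation": [0,0,0]},
    {"delta_pos": [0,0,0],"rotation": [0,0,0]},
    {"delta_pos": [0,0,0],"rotation": [0,0,0]},
    {"delta_pos": [0,0,0],"rotation": [0,0,0]}
  ],
  "jaw": 1
}}

```text
time: 22.45
eef_pos: [0.4876, -0.2906, 0.1549]
tcp_rot: [-0.0, 0.999, 0.035, -0.0]
wrist_force: [-0.7, -0.1, 0.7]
width: 0.0855
```

Request:
{"method": "jog_arm", "body": {
  "increments": [
    {"delta_pos": [0,0,-0.2],"rotation": [0,0,0]},
    {"delta_pos": [0,0,-0.5],"rotation": [0,0,0]},
    {"delta_pos": [0,0,-0.8],"rotation": [0,0,0]},
    {"delta_pos": [0,0,-1.0],"rotation": [0,0,0]},
    {"delta_pos": [0,0,-1.0],"rotation": [0,0,0]},
    {"delta_pos": [0,0,-1.0],"rotation": [0,0,0]}
  ]
}}

```text
time: 23.05
eef_pos: [0.4877, -0.2904, 0.2549]
tcp_rot: [-0.0, 0.999, 0.035, 0.0]
wrist_force: [-0.3, -0.1, -0.8]
width: 0.0852
```

```bash
python3 - <<'E'
from h import *
np.set_printoptions(precision=4,suppress=True)
st=get_state();print(st["eef_pos"],st["wrist_force"])
a=grab_frame("wrist")[:,:,::-1];s=grab_frame("scene")[:,:,::-1];cv2.imwrite("pics/w6f.png",a)
cv2.imwrite("pics/w6.png",np.hstack([cv2.resize(a,(400,300)),cv2.resize(s[130:310,150:390],(400,300))]))
s2=cv2.resize(s[120:320,130:480],(400,228))
cv2.imwrite("pics/w6.png",np.vstack([np.hstack([cv2.resize(a,(400,300)),cv2.resize(s[200:290,140:260],(400,300))]),np.hstack([s2,s2*0])]))
print("cap px for centred",proj("wrist",[.4868,-.2906,.0965+.105],st))
E
```

```text
[ 0.4877 -0.2904  0.2549] [-0.3044 -0.1126 -0.7957]
cap px for centred [319.5642 274.3789]
```

View pics/w6.png

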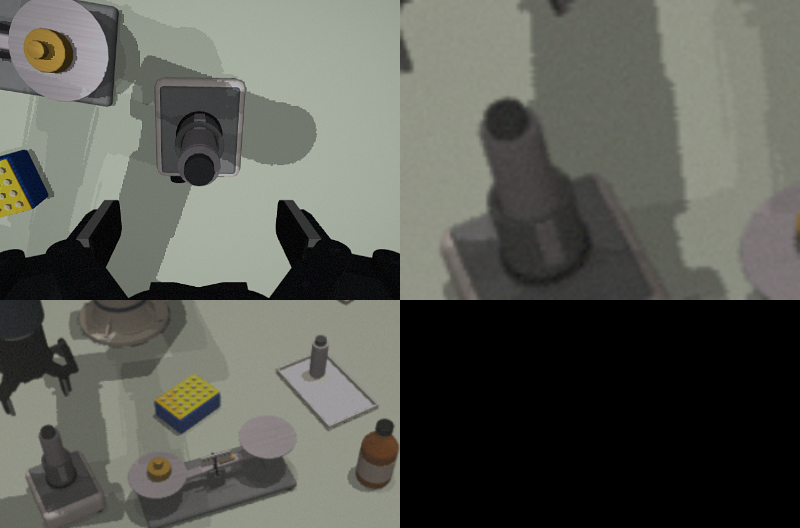

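The cap is at about (318,270) in the wrist view, against (320,274) for a centred, upright cartridge. The other cartridge stands in the tray and the counterweight is on its pan. I'll press gently on the cap with shut fingers to confirm it stayed down.

Request:
{"method": "jog_arm", "body": {
  "increments": [
    {"delta_pos": [0,0,0.1],"rotation": [0,0,0]},
    {"delta_pos": [0,0,0.1],"rotation": [0,0,0]},
    {"delta_pos": [0,0,0.1],"rotation": [0,0,0]},
    {"delta_pos": [0,0,0.1],"rotation": [0,0,0]},
    {"delta_pos": [0,0,0.1],"rotation": [0,0,0]},
    {"delta_pos": [0,0,0.1],"rotation": [0,0,0]},
    {"delta_pos": [0,0,0.1],"rotation": [0,0,0]},
    {"delta_pos": [0,0,0.1],"rotation": [0,0,0]},
    {"delta_pos": [0,0,0.2],"rotation": [0,0,0]},
    {"delta_pos": [0,0,0.35],"rotation": [0,0,0]},
    {"delta_pos": [0,0,0.45],"rotation": [0,0,0]},
    {"delta_pos": [0,0,0.48],"rotation": [0,0,0]},
    {"delta_pos": [0,0,0.48],"rotation": [0,0,0]},
    {"delta_pos": [0,0,0.48],"rotation": [0,0,0]}
  ],
  "jaw": -1
}}

```text
time: 24.55
eef_pos: [0.4879, -0.2908, 0.2074]
tcp_rot: [0.0, 0.999, 0.035, 0.0]
wrist_force: [-0.3, 0.8, 0.6]
width: -0.0003
```

Request:
{"method": "jog_arm", "body": {
  "increments": [
    {"delta_pos": [0,0,0.01],"rotation": [0,0,0]},
    {"delta_pos": [0,0,0.02],"rotation": [0,0,0]},
    {"delta_pos": [0,0,0.02],"rotation": [0,0,0]},
    {"delta_pos": [0,0,0.02],"rotation": [0,0,0]}
  ]
}}

```text
time: 24.95
eef_pos: [0.4876, -0.2906, 0.205]
tcp_rot: [0.0, 0.999, 0.035, 0.0]
wrist_force: [-0.8, -0.6, -0.7]
width: -0.0001
```

Request:
{"method": "jog_arm", "body": {
  "increments": [
    {"delta_pos": [0,0,0.01],"rotation": [0,0,0]},
    {"delta_pos": [0,0,0.01],"rotation": [0,0,0]},
    {"delta_pos": [0,0,0.01],"rotation": [0,0,0]}
  ]
}}

```text
time: 25.25
eef_pos: [0.4876, -0.2906, 0.2038]
tcp_rot: [-0.0, 0.999, 0.035, -0.0]
wrist_force: [1.4, -0.2, 0.3]
width: 0.0
```

Request:
{"method": "jog_arm", "body": {
  "increments": [
    {"delta_pos": [0,0,0.01],"rotation": [0,0,0]},
    {"delta_pos": [0,0,0.01],"rotation": [0,0,0]},
    {"delta_pos": [0,0,0.01],"rotation": [0,0,0]}
  ]
}}

```text
time: 25.55
eef_pos: [0.4876, -0.2906, 0.2028]
tcp_rot: [-0.0, 0.999, 0.035, -0.0]
wrist_force: [-0.1, -0.2, -0.0]
width: -0.0004
```

Request:
{"method": "jog_arm", "body": {
  "increments": [
    {"delta_pos": [0,0,0.01],"rotation": [0,0,0]},
    {"delta_pos": [0,0,0.01],"rotation": [0,0,0]},
    {"delta_pos": [0,0,0.01],"rotation": [0,0,0]}
  ]
}}

```text
time: 25.85
eef_pos: [0.4876, -0.2906, 0.2018]
tcp_rot: [-0.0, 0.999, 0.035, -0.0]
wrist_force: [-0.3, -0.3, -0.6]
width: 0.0002
```

Request:
{"method": "jog_arm", "body": {
  "increments": [
    {"delta_pos": [0,0,0.01],"rotation": [0,0,0]},
    {"delta_pos": [0,0,0.01],"rotation": [0,0,0]},
    {"delta_pos": [0,0,0.01],"rotation": [0,0,0]}
  ]
}}

```text
time: 26.15
eef_pos: [0.4876, -0.2906, 0.2008]
tcp_rot: [-0.0, 0.999, 0.035, -0.0]
wrist_force: [-0.2, 0.8, -0.4]
width: -0.0
```

Request:
{"method": "jog_arm", "body": {
  "increments": [
    {"delta_pos": [0,0,0.01],"rotation": [0,0,0]},
    {"delta_pos": [0,0,0.01],"rotation": [0,0,0]},
    {"delta_pos": [0,0,0.01],"rotation": [0,0,0]}
  ]
}}

```text
time: 26.45
eef_pos: [0.4879, -0.2908, 0.2007]
tcp_rot: [0.0, 0.999, 0.035, 0.001]
wrist_force: [-0.7, 0.5, 4.9]
width: -0.0001
```

Request:
{"method": "jog_arm", "body": {
  "increments": [
    {"delta_pos": [0,0,0.01],"rotation": [0,0,0]},
    {"delta_pos": [0,0,0.01],"rotation": [0,0,0]},
    {"delta_pos": [0,0,0.01],"rotation": [0,0,0]}
  ]
}}

```text
time: 26.75
eef_pos: [0.4882, -0.2911, 0.2003]
tcp_rot: [0.001, 0.999, 0.035, 0.001]
wrist_force: [-0.8, 0.8, 6.9]
width: -0.0001
```

The fingers met the cap at z≈0.2007, as expected. Force rose to 6.9 N in about 0.4 mm, which fits the cushion. I retreat straight up.

Request:
{"method": "jog_arm", "body": {
  "increments": [
    {"delta_pos": [0,0,-0.1],"rotation": [0,0,0]},
    {"delta_pos": [0,0,-0.3],"rotation": [0,0,0]},
    {"delta_pos": [0,0,-0.6],"rotation": [0,0,0]},
    {"delta_pos": [0,0,-0.8],"rotation": [0,0,0]},
    {"delta_pos": [0,0,-0.8],"rotation": [0,0,0]},
    {"delta_pos": [0,0,-0.8],"rotation": [0,0,0]},
    {"delta_pos": [0,0,-0.8],"rotation": [0,0,0]}
  ]
}}

```text
time: 27.45
eef_pos: [0.4872, -0.2903, 0.2776]
tcp_rot: [-0.001, 0.999, 0.035, -0.001]
wrist_force: [-0.4, 0.4, 0.4]
width: 0.0
```

```bash
python3 - <<'E'
from h import *
st=get_state();print(st["time"],st["eef_pos"],st["wrist_force"])
a=grab_frame("wrist")[:,:,::-1];s=grab_frame("scene")[:,:,::-1]
s2=cv2.resize(s[120:320,130:480],(400,228))
cv2.imwrite("pics/w7.png",np.hstack([cv2.resize(a,(400,300))[:228],s2]))
E
```

```text
27.45 [ 0.48716054 -0.29027857  0.27762675] [-0.38969692  0.37844784  0.35237293]
```

View pics/w7.png

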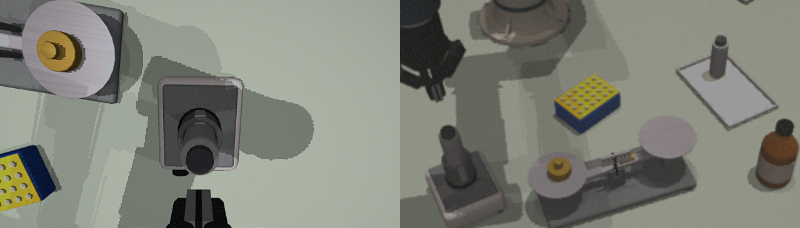

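The picture shows the cartridge upright in the socket, the other one upright in the tray, the counterweight on its pan and the arm clear of everything. I hand the job in.

```bash
python3 -c "
from station import *
print(close_job())"
```

```text
the job is handed in; nothing more can be done
None
```

I handed the job in at about 27.5 s with the full cartridge in the mixer socket. The short one was never moved and stands in the tray.

- **Weighing:** I weighed the cartridge from the tray's far end (x ≈ 0.49 m). Set on the free pan and let go, it drove the beam to its other stop. The counterweight rose 6.0 px in the scene view, and 20 mm of travel predicts 5.9 px. The wrist sensor read about 3.3 N while carrying it, so it is the full one.
- **Pressing home:** It slid through the clip under roughly 4 N on top of its own weight. The force then climbed at about 5–6 N/mm from about 26 mm below the rim, which matches the cushion. The wrist force peaked at about 9 N, a push of roughly 12 N with the cartridge's weight, and I let go there.
- **Last checks:** I pressed on the cap with shut fingers and met it about 1 mm lower than I expected, which is within my measuring error. The force rose to 6.9 N in about 0.4 mm, so it still bears on the cushion. The last picture shows it upright in the socket, the other cartridge upright in the tray, the counterweight on its pan and the arm clear.
- **Disagreements:** The fixed cameras put the socket about 4 mm further out in x than the close wrist view, and I followed the wrist view. A side force of 2–3 N showed up during insertion.

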